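Clear the idler pulley and unscrew the jar's tight cap

TASK

An idler pulley has been left lying on the red cap of the white jar: lift it off, carry it down into the steel tray and leave it lying flat there. Then unscrew the tight red cap, anticlockwise seen from above, while the blue holder braces the jar, which must stay seated in it; as soon as the thread lets go, stop turning and raise the cap straight up. Finish while still holding the cap, level and still, two to three centimetres straight above the jar's mouth, with nothing else on the bench disturbed.

Things in the scene. Friction and masses are not known exactly. Their poses are not given: they have to be found in the camera images.
- pulley: black idler pulley with a steel bearing face, a disc 66 mm wide and 24 mm thick, about 0.18 kg; it lies flat and loose on the cap at the start, up to 5 mm off its centre. Origin at the centre of its underside, z up
- cap: round red ribbed screw cap, 60 mm wide, 26 mm high; a white stripe on its top runs from the centre to the rim along its own +x. Origin at the centre of its open lower rim, z up; screwed on, 70 to 72 mm above the jar's origin. A sprung seal pushes it up with about 10 N, so it is stiff to turn (about 0.3 N m), and lifts it up to 4 mm when it comes free
- jar: white jar, about 0.45 kg: square body 64 x 64 mm, 60 mm high, then a round neck (51 mm wide over the thread) up to 89 mm and a black seal in the mouth. A black mark at the top of one side face shows its +x side. It stands loose in the holder with 1 mm of play each side. Origin at the centre of its underside, z up; 10 mm free height between shoulder and cap
- jar_mouth (a point): centre of the jar's mouth, 95 mm above the jar's origin, under the cap. Thread: fully tight when the cap's +x lies along the jar's +x; it starts 0 to 17 degrees anticlockwise of that, is free to lift beyond 58 degrees anticlockwise, and meets a hard stop at about 100 degrees; it rises 2 mm while turning. A turn of 65 to 80 degrees frees it
- holder: jar holder fixed to the bench: dark flange 110 x 110 x 8 mm with a blue square pocket 78 mm wide outside, 66 mm inside, its walls 36 mm high above the bench. The jar's underside is 8 mm above the bench. Origin at the centre of its underside, z up, axes along the pocket's sides
- tray: shallow open steel tray, fixed, 180 mm (its x) by 150 mm (its y), walls 3 mm thick and 26 mm high, floor 3 mm thick, empty. Origin at the centre of its underside, z up
- injector: silver fuel injector lying on its side, 76 x 18 x 18 mm, black connector, blue ring; origin at the centre of its underside. To be left alone
- damper: large dark crankshaft pulley lying flat, 140 mm wide, 34 mm high; origin under its centre. To be left alone
- spanner: steel spanner, 190 mm long, lying flat at the back. To be left alone
- grease_can: closed yellow-labelled can, 66 mm wide, 85 mm high; origin under its centre. To be left alone
- chain_guide: flat black bar with a yellow strip, 50 x 110 x 15 mm; origin under its centre. To be left alone
- bearing: steel bearing ring lying flat, 52 mm wide, 16 mm high; origin under its centre. To be left alone
Things that resemble listed ones, but are neither listed nor needed, are in the scene too. There is more than one size of the tray; the one meant has the size given above. What is shaped like the pulley but green or yellow is not meant.

How it is judged (in metres and radians):
On the way, in this order (a step that is already met when the one before it is completed fails the run):
1. the pulley is carried down into the tray: still gripped with its underside within 25 mm of the tray's floor, the cap still screwed on (x of pulley in the frame of tray between -0.062 and 0.062 m and y of pulley in the frame of tray between -0.047 and 0.047 m and z of pulley in the frame of tray below 0.028 m and contact force between the fingers and pulley above 0.5 N and z of cap in the frame of jar below 0.076 m), for 0.05 s.
2. the pulley lies flat in the tray, let go and at rest, the cap still screwed on (x of pulley in the frame of tray between -0.062 and 0.062 m and y of pulley in the frame of tray between -0.047 and 0.047 m and z of pulley in the frame of tray below 0.01 m and angle between pulley's own z axis and vertical below 0.15 rad and contact force between the fingers and pulley below 0.1 N and linear speed of pulley below 0.03 m/s and z of cap in the frame of jar below 0.076 m), for 0.2 s.
3. the gripped cap is turned out of its thread (over 46 degrees from the tight mark) before it is raised, the jar still seated (angle between the x axis of cap and the x axis of jar, either way round above 0.8 rad and z of cap in the frame of jar below 0.079 m and contact force between the fingers and cap above 1 N and z of jar in the frame of holder below 0.014 m and angle between jar's own z axis and vertical below 0.1 rad), for 0.05 s.
At the end, for the whole second after the job is handed in: Fingers grip the cap, at rest, level within 0.2 rad, its lower rim 8 to 55 mm above the jar's mouth, within 20 mm of its axis, off the jar, not turned on past 134 degrees from tight; jar seated (raised under 6 mm, tilt under 0.1 rad); pulley flat on the tray floor, inside it, released, at rest (angle between the x axis of cap and the x axis of jar, either way round above 0.8 rad and z of cap in the frame of jar_mouth between 0.008 and 0.055 m and horizontal distance between cap and jar_mouth below 0.02 m and angle between cap's own z axis and vertical below 0.2 rad and linear speed of each of cap, pulley below 0.03 m/s and angular speed of cap below 0.3 rad/s and contact force between the fingers and cap above 2 N and contact force between cap and jar below 0.1 N and z of jar in the frame of holder below 0.014 m and angle between jar's own z axis and vertical below 0.1 rad and x of pulley in the frame of tray between -0.062 and 0.062 m and y of pulley in the frame of tray between -0.047 and 0.047 m and z of pulley in the frame of tray below 0.01 m and angle between pulley's own z axis and vertical below 0.15 rad and contact force between the fingers and pulley below 0.1 N); the arm keeps its last pose, push and grip.
It fails at once if the jar is pulled up more than 15 mm out of its seat or tipped over 0.2 rad (z of jar in the frame of holder above 0.023 m or angle between jar's own z axis and vertical above 0.2 rad).
It fails at once if a bystander is moved more than 30 mm (distance of any of injector, damper, spanner, grease_can, chain_guide, bearing from where it was at the start of the episode above 0.03 m).
It also fails if it takes over 46 s, if anything falls off the work surface, if the arm or the gripper's body presses on something with over 40 N, if the wrist force passes 120 N, or if a joint passes its speed limit or range.

ROBOT

A 6-joint arm with a two-finger parallel gripper is mounted at the origin on the work surface. World frame = base frame: x ahead of the robot, y to its left, z up, the work surface at z = 0. Lengths are in m, angles in degrees, forces in N, time in s.
With the tool pointing down it reaches from about 0.4 to 0.825 m from the base axis. Payload 7 kg.
Tool frame: the origin (TCP) lies midway between the tips of the shut fingers; the grasp point (between the pads) lies 19 mm behind it; z points along the fingers, y is the direction in which the jaws open and shut (so a half turn about z gives the same grasp; the last joint's range is limited). The gripper opens to 88 mm and grips with 3 to 60 N. Pads are 19 mm wide; open, the fingers measure 130 mm over their backs; the gripper's body (78 mm by 193 mm) begins 47 mm behind the grasp point.
Start: joints at [88.986, 20.546, 0.682, 0, -70.136, -16.507], TCP at [0.203, 0.644, 0.201] pointing down, gripper open.
Joint ranges: [-176.03, 176.03], [-82.01, 121.73], [-58.28, 71.71], [-173.87, 95.51], [-174.79, -0.11], [-173.66, 173.66]. Speed limits (degrees/s): [136.94, 136.94, 172.46, 180, 180, 180].

INTERFACE

Orientations are given as a 3x3 rotation matrix whose columns are the frame's x, y, z axes.
In Python, from rig import robot gives the robot as it stands. Calls block until the motion is done:
- robot.goto(position, orientation): joint-space move of the TCP to a pose.
- robot.servo_line(position, ori=None, speed=0.15): straight line of the TCP; ori=None keeps the orientation; speed is the mean speed in m/s.
- robot.movej(angles): joint-space move.
- robot.move_gripper(opening): opening from 0.0 (shut) to 1.0 (fully open); the grip force is fixed at half the most; returns when the fingers have stopped.
- robot.dwell(seconds).
- robot.ik(position, orientation): joint angles nearest the present ones, or None.
- robot.grab_frame(name): name is "scene" or "top"; returns (picture, depth): 420x560x3 uint8, red, green, blue; 420x560 float32, m along the optical axis (not along the pixel's ray), 0 where there is no reading.
- robot.camera_info(name): a dict with "vfov" (degrees; the focal length in pixels is half the picture's height over the tangent of half this angle, whatever the lens; pixels are square), "cx", "cy" (the principal point, pixels), "view" (4x4, takes a point from world to camera coordinates). Camera axes: x right, y down, z forward; pixel columns grow to the right and rows downward; lengths in m; the calibration is good to about 2 mm. A picture is of the moment at which its call begins. camera_info takes no time and is no camera call.
A pose or a line that the arm cannot do raises robot.Unreachable and nothing moves.
- robot.job_done(): hands the job in, once; it reports no verdict.
Readings, each from a call of its own:
- robot.read_t(): time.
- robot.read_qpos(): joint angles.
- robot.read_qvel(): joint speeds.
- robot.read_effort(): joint torques, N m.
- robot.read_position(): TCP position.
- robot.read_tcp_rot(): TCP orientation.
- robot.read_force(): force on the tool from outside, world axes, zero at the start.
- robot.read_ft_torque(): the same for the moment, N m.
- robot.read_grip_width(): opening from 0.0 (shut) to 1.0 (fully open).
Only numpy, scipy, OpenCV 4.12 (cv2) and the standard library are available. Lean on these libraries where they do the work, as an engineer would, in place of code of your own. Each camera call takes 0.05 s, during which the arm holds its last target.

## Working session

There is one attempt and no reset: what is moved stays moved. The work goes in short steps, each a Python script; the robot and the scene stay as the last script left them, time stands still between calls to the robot, and variables do not carry over. Pictures are saved under pics/ and viewed, and the job is handed in when it is done.

```bash
ls; mkdir -p pics; python3 - <<'E'
from rig import robot
import numpy as np,cv2
for n in("scene","top"):
    p,d=robot.grab_frame(n); np.savez(f"{n}0.npz",p=p,d=d); cv2.imwrite(f"pics/{n}0.png",p[...,::-1]); i=robot.camera_info(n);print(n,i)
print(robot.read_t(),robot.read_tcp_rot(),robot.read_grip_width())
E
```

```text
pics
scene {'vfov': 48.21358809594616, 'cx': 285.8627865259728, 'cy': 207.2711456569181, 'view': array([[-0.18826785,  0.98205243,  0.01132422,  0.09701715],
       [ 0.50938069,  0.10749796, -0.85380062, -0.20224485],
       [-0.83969431, -0.15497487, -0.52047696,  1.67621625],
       [ 0.        ,  0.        ,  0.        ,  1.        ]])}
top {'vfov': 43.15353639819777, 'cx': 279.53981898709674, 'cy': 211.79437533705476, 'view': array([[-0.02511699, -0.99968208, -0.00220978,  0.00661848],
       [-0.98507692,  0.02512642, -0.17027071,  0.56626775],
       [ 0.17027211, -0.00209989, -0.98539485,  1.33095421],
       [ 0.        ,  0.        ,  0.        ,  1.        ]])}
0.1 [[ 9.53567779e-01 -3.01178324e-01 -3.29598531e-04]
 [-3.01178486e-01 -9.53566759e-01 -1.39828480e-03]
 [ 1.06838869e-04  1.43262732e-03 -9.99998968e-01]] 1.0003399532733348
```

View pics/scene0.png

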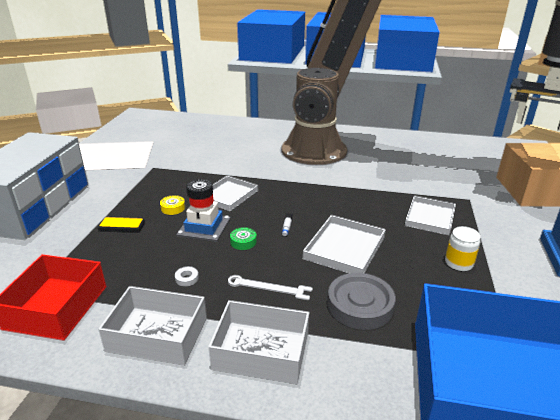

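View pics/top0.png

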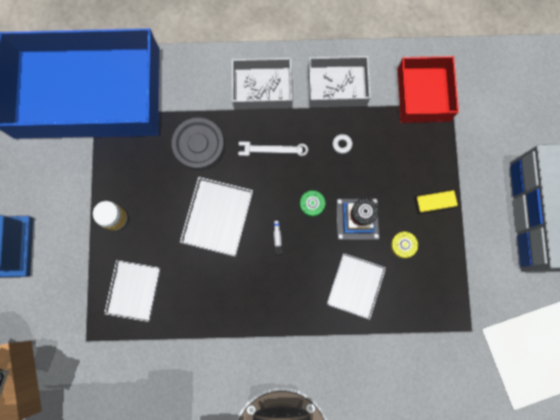

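The large tray at top (217,216), with smaller ones at (133,291) and (357,287), is the likely target. The pulley on the red cap is at top (364,211) / scene (200,188). The green one at (312,203) and the yellow one at (404,244) are decoys. I'll measure these and enlarge them.

```bash
cat > h.py <<'E'
import numpy as np,cv2
def cloud(n,info,d):
    f=d.shape[0]/2/np.tan(np.radians(info["vfov"]/2))
    v,u=np.mgrid[:d.shape[0],:d.shape[1]]
    c=np.stack([(u-info["cx"])/f*d,(v-info["cy"])/f*d,d],-1)
    V=info["view"]; return (c-V[:3,3])@V[:3,:3]
def proj(P,info,H=420):
    f=H/2/np.tan(np.radians(info["vfov"]/2)); V=info["view"]
    c=np.asarray(P)@V[:3,:3].T+V[:3,3]
    return np.stack([c[...,0]/c[...,2]*f+info["cx"],c[...,1]/c[...,2]*f+info["cy"]],-1)
E
python3 - <<'E'
from rig import robot
from h import *
I={n:robot.camera_info(n) for n in("scene","top")}
D={n:np.load(n+"0.npz") for n in I}
X={n:cloud(n,I[n],D[n]["d"]) for n in I}
T=X["top"]
for p in[(217,216),(133,291),(357,287),(364,211),(312,203),(200,300),(350,230),(290,330)]:print(p,T[p[1],p[0]].round(4))
# white tray regions
g=D["top"]["p"].astype(int); m=(g.min(-1)>150).astype(np.uint8); m[:, :90]=0; 
n,l,s,c=cv2.connectedComponentsWithStats(m)
for k in range(1,n):
    if 1000<s[k,4]<6000 :
        P=T[l==k]; P=P[P[:,2]<.015]
        if len(P)<50: continue
        r=cv2.minAreaRect((P[:,:2]*1000).astype(np.float32)); print(c[k].round(),r,np.median(P[:,2]))
for n in I:
    z=X[n][...,2]; sel=(z>.09)&(z<.14)&(X[n][...,0]>.3)&(X[n][...,0]<.8)&(abs(X[n][...,1])<.35); P=X[n][sel]; 
    print(n,len(P)); h,e=np.histogram(P[:,2],np.arange(.09,.14,.004)); print(h)
    Q=X[n][sel&(z>.116)]; print(Q.min(0),Q.max(0),np.median(Q,0))
    a=(180,160,240,245) if n=="scene" else (325,180,400,250)
    cv2.imwrite(f"pics/{n}_crop.png",cv2.resize(D[n]["p"][a[1]:a[3],a[0]:a[2],::-1],None,fx=8,fy=8,interpolation=cv2.INTER_CUBIC)[:600,:800])
E
```

```text
(217, 216) [0.5671 0.1602 0.0023]
(133, 291) [0.3734 0.3807 0.0046]
(357, 287) [ 3.691e-01 -2.061e-01 -1.000e-04]
(364, 211) [ 0.5489 -0.2138  0.1299]
(312, 203) [ 0.5908 -0.094   0.03  ]
(200, 300) [0.3458 0.2055 0.0041]
(350, 230) [ 0.5157 -0.1902  0.0352]
(290, 330) [ 0.2635 -0.027   0.0053]
[217. 217.] ((564.546142578125, 161.29876708984375), (142.71533203125, 178.05821228027344), 74.36177825927734) 0.0031728984970363855
[356. 286.] ((372.3130187988281, -199.9783477783203), (113.8716812133789, 137.93746948242188), 69.38558197021484) 0.0034521516251724274
[133. 290.] ((375.7156982421875, 379.96160888671875), (113.26387023925781, 134.46975708007812), 78.66233825683594) 0.003624026441210491
scene 587
[ 33  36  33  25  27  45  29  39  39 173 108   0]
[ 0.52013391 -0.24942171  0.1160089 ] [ 0.58558717 -0.18457976  0.13335472] [ 0.56182974 -0.21394417  0.12902487]
top 632
[  6  17   3   7  10  12  11  15  73 300 165  13]
[ 0.51793992 -0.24855741  0.11602021] [ 0.58215325 -0.18375459  0.13680812] [ 0.54906516 -0.21556697  0.12854709]
```

View pics/scene_crop.png

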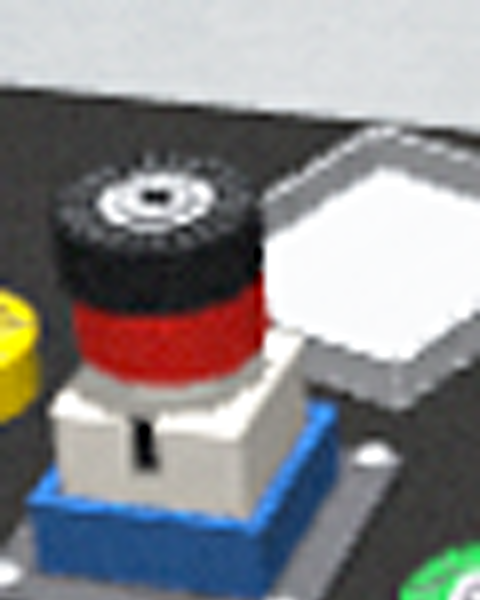

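View pics/top_crop.png

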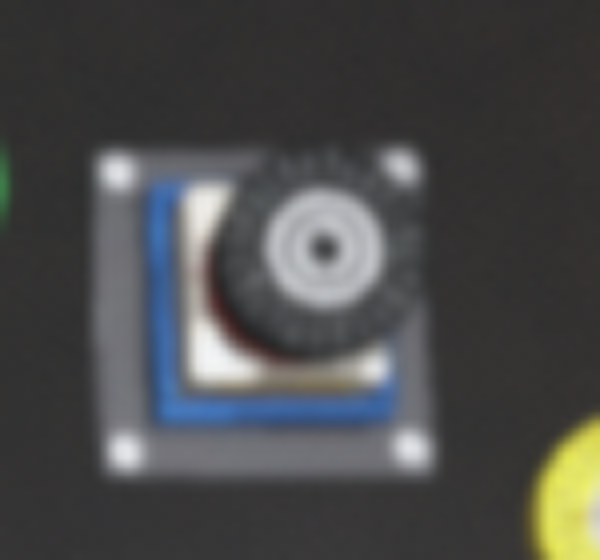

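The crops confirm the black pulley with a steel face on the red cap. The jar's mark is on the face towards the scene camera, roughly world +x. The (217,216) tray measures about 180x150 outside, against about 140x114 inside for the others, so it is the one meant. Next: holder pose and reachability.

```bash
cat >> h.py <<'E'
def ray(uv,info,z,H=420):
    f=H/2/np.tan(np.radians(info["vfov"]/2)); V=info["view"]
    r=V[:3,:3].T@np.array([(uv[0]-info["cx"])/f,(uv[1]-info["cy"])/f,1.]); o=-V[:3,:3].T@V[:3,3]
    return o+r*(z-o[2])/r[2]
def down(yaw): # tool y (jaw) axis at world yaw (deg), z down
    a=np.radians(yaw); y=np.array([np.cos(a),np.sin(a),0]); z=np.array([0,0,-1.]); x=np.cross(y,z)
    return np.stack([x,y,z],1)
E
python3 - <<'E'
from rig import robot
from h import *
I=robot.camera_info("top");g=np.load("top0.npz")
B=[ray((325-.44+u/8,180-.44+v/8),I,.010)[:2] for u,v in[(116,172),(403,165),(125,452),(410,450)]]
B=np.array(B);print(B.round(4),B.mean(0).round(4))
for a,b in[(0,1),(2,3),(2,0),(3,1)]:
    e=B[b]-B[a];print(np.degrees(np.arctan2(e[1],e[0])).round(1),np.linalg.norm(e).round(4))
# blue pocket
for n in("scene","top"):
    G=np.load(n+"0.npz");J=robot.camera_info(n);X=cloud(n,J,G["d"]);h=cv2.cvtColor(G["p"],cv2.COLOR_RGB2HSV)
    for nm,m in(("blue",(h[...,0]>100)&(h[...,0]<125)&(h[...,1]>120)),("white",(h[...,1]<60)&(h[...,2]>150))):
        z=X[...,2];m=m&(abs(X[...,0]-.545)<.06)&(abs(X[...,1]+.21)<.06)
        for lo,hi in((.033,.04),(.064,.072)):
            P=X[m&(z>lo)&(z<hi)]
            if len(P)>8: print(n,nm,lo,len(P),cv2.minAreaRect((P[:,:2]*1000).astype(np.float32)))
print("q",robot.read_qpos())
for nm,p in(("jar",[.55,-.2165,.106]),("jarhi",[.55,-.2165,.25]),("tray",[.5645,.1613,.01])):
    for y in range(-180,180,30):
        try:q=robot.ik(np.array(p),down(y))
        except Exception as e:q=e
        print(nm,y,None if q is None else np.round(q,0).tolist())
E
```

```text
[[ 0.598  -0.168 ]
 [ 0.598  -0.2642]
 [ 0.5036 -0.1668]
 [ 0.5019 -0.2612]] [ 0.5504 -0.2151]
-90.0 0.0962
-91.1 0.0944
-0.7 0.0945
-1.8 0.0962
scene blue 0.033 116 ((554.1466674804688, -215.4176483154297), (79.28187561035156, 80.04893493652344), 89.29761505126953)
scene white 0.033 27 ((579.4410400390625, -210.0049591064453), (18.367725372314453, 56.08004379272461), 17.03810691833496)
scene white 0.064 177 ((554.8072509765625, -215.95535278320312), (63.66945266723633, 63.21945571899414), 89.75181579589844)
top blue 0.033 90 ((532.7319946289062, -197.31028747558594), (102.86427307128906, 55.38804626464844), 43.365596771240234)
top white 0.064 91 ((549.2216796875, -214.60025024414062), (64.70772552490234, 62.462833404541016), 87.05804443359375)
q [ 8.89863381e+01  2.05855500e+01  6.39936066e-01 -1.85693052e-02
 -7.01348244e+01 -1.65084198e+01]
jar -180 [-3.0, 17.0, -18.0, 0.0, -55.0, 3.0]
jar -150 [-3.0, 17.0, -18.0, 0.0, -55.0, 33.0]
jar -120 [-3.0, 17.0, -18.0, 0.0, -55.0, 63.0]
jar -90 [-3.0, 17.0, -18.0, 0.0, -55.0, 93.0]
jar -60 [-3.0, 17.0, -18.0, 0.0, -55.0, 123.0]
jar -30 [-3
[... 657 characters left out ...]
.0, -73.0, -117.0]
jarhi 90 [-3.0, 11.0, -6.0, 0.0, -73.0, -87.0]
jarhi 120 [-3.0, 11.0, -6.0, 0.0, -73.0, -57.0]
jarhi 150 [-3.0, 11.0, -6.0, 0.0, -73.0, -27.0]
tray -180 [35.0, 23.0, -24.0, 0.0, -43.0, -35.0]
tray -150 [35.0, 23.0, -24.0, 0.0, -43.0, -5.0]
tray -120 [35.0, 23.0, -24.0, 0.0, -43.0, 25.0]
tray -90 [35.0, 23.0, -24.0, 0.0, -43.0, 55.0]
tray -60 [35.0, 23.0, -24.0, 0.0, -43.0, 85.0]
tray -30 [35.0, 23.0, -24.0, 0.0, -43.0, 115.0]
tray 0 [35.0, 23.0, -24.0, 0.0, -43.0, 145.0]
tray 30 None
tray 60 [35.0, 23.0, -24.0, 0.0, -43.0, -155.0]
tray 90 [35.0, 23.0, -24.0, -0.0, -43.0, -125.0]
tray 120 [35.0, 23.0, -24.0, 0.0, -43.0, -95.0]
tray 150 [35.0, 23.0, -24.0, 0.0, -43.0, -65.0]
```

```bash
python3 - <<'E'
from rig import robot
from h import *
R=down(164.4); p=np.array([.5502,-.2163,.20])
robot.goto(p,R); print(robot.read_t(),robot.read_position().round(4) if hasattr(robot.read_position(),'round') else robot.read_position())
p[2]=.106; robot.servo_line(p,speed=.1); print(robot.read_t(),robot.read_position(),robot.read_force())
robot.move_gripper(0.0); print(robot.read_t(),robot.read_grip_width(),robot.read_force())
for n in("scene",):
    g,d=robot.grab_frame(n);cv2.imwrite("pics/s1.png",cv2.resize(g[140:260,140:280,::-1],None,fx=5,fy=5,interpolation=cv2.INTER_CUBIC))
E
```

```text
3.3417 [ 0.5505 -0.2157  0.2   ]
4.4333 [ 0.55071732 -0.21640552  0.10668087] [ 0.34215309 -0.39165754  0.19812914]
5.8583 0.008492139750616887 [-0.36616309  1.22299145  0.52028745]
```

View pics/s1.png

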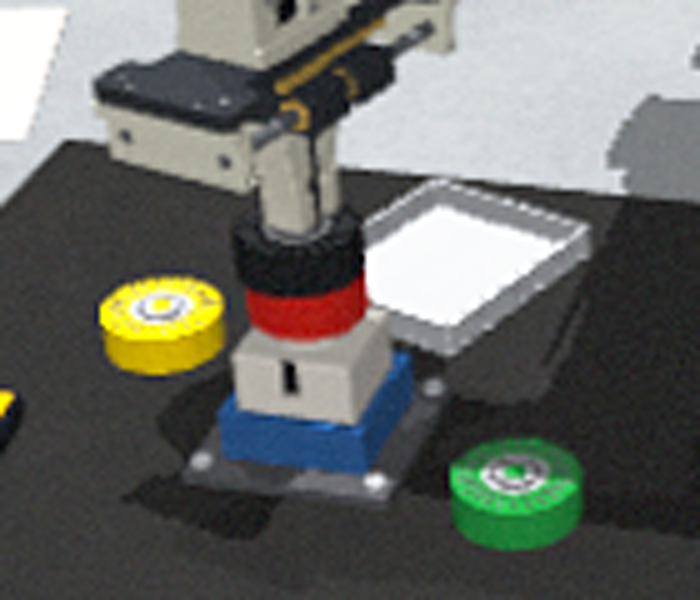

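The fingers shut without gripping: they appear to stand above the pulley's face at about scene (200,185). I'll check where the tips really are against the reported TCP.

```bash
python3 - <<'E'
from rig import robot
from h import *
print(robot.read_position(),robot.read_tcp_rot().round(3),robot.read_qpos())
J=robot.camera_info("scene");g,d=robot.grab_frame("scene");X=cloud("scene",J,d)
T=robot.read_position();print("tcp px",proj(T,J), "z.13",proj(T+[0,0,.024],J))
im=cv2.resize(g[140:220,150:250,::-1],None,fx=7,fy=7,interpolation=cv2.INTER_CUBIC)
u=(proj(T,J)-[150,140])*7; cv2.circle(im,tuple(int(a) for a in u),4,(255,0,255),-1)
cv2.imwrite("pics/s2.png",im)
for v in range(165,206,2): print(v,[tuple(X[v,u].round(3)) for u in(198,202,206)])
I=robot.camera_info("top");g,d=robot.grab_frame("top");cv2.imwrite("pics/t2.png",cv2.resize(g[170:260,310:420,::-1],None,fx=6,fy=6,interpolation=cv2.INTER_CUBIC))
E
```

```text
[ 0.55020321 -0.21630104  0.1060083 ] [[-0.269 -0.963 -0.   ]
 [-0.963  0.269 -0.   ]
 [ 0.     0.    -1.   ]] [-2.52969209e+00  1.72213948e+01 -1.74883017e+01  1.01408983e-03
 -5.52905671e+01 -1.30684978e+01]
tcp px [200.15495241 193.20789333] z.13 [199.35581345 184.90993079]
165 [(np.float64(0.593), np.float64(-0.197), np.float64(0.208)), (np.float64(0.593), np.float64(-0.187), np.float64(0.209)), (np.float64(0.535), np.float64(-0.2), np.float64(0.18))]
167 [(np.float64(0.567), np.float64(-0.208), np.float64(0.189)), (np.float64(0.591), np.float64(-0.189), np.float64(0.203)), (np.float64(0.536), np.float64(-0.2), np.float64(0.175))]
169 [(np.float64(0.567), np.float64(-0.209), np.float64(0.184)), (np.float64(0.553), np.float64(-0.204), np.float64(0.177)), (np.float64(0.534), np.float64(-0.201), np.float64(0.168))]
171 [(np.float64(0.57), np.float64(-0.208), np.float64(0.18)), (np.float64(0.55), np.float64(-0.206), np.float64(0.17)), (np.float64(0.538), np.float64(-0.2), np.float64(0.165))]
173 [(np.float64(0.569), np.float64(-0.209), np.float64(0.174)), (np.float64(0.548), np.float
[... 2327 characters left out ...]
4(-0.21), np.float64(0.108)), (np.float64(0.579), np.float64(-0.201), np.float64(0.107)), (np.float64(0.567), np.float64(-0.195), np.float64(0.101))]
201 [(np.float64(0.58), np.float64(-0.212), np.float64(0.101)), (np.float64(0.58), np.float64(-0.201), np.float64(0.102)), (np.float64(0.571), np.float64(-0.194), np.float64(0.098))]
203 [(np.float64(0.58), np.float64(-0.212), np.float64(0.095)), (np.float64(0.575), np.float64(-0.204), np.float64(0.093)), (np.float64(0.571), np.float64(-0.195), np.float64(0.092))]
205 [(np.float64(0.581), np.float64(-0.212), np.float64(0.09)), (np.float64(0.578), np.float64(-0.203), np.float64(0.089)), (np.float64(0.571), np.float64(-0.195), np.float64(0.086))]
```

View pics/s2.png

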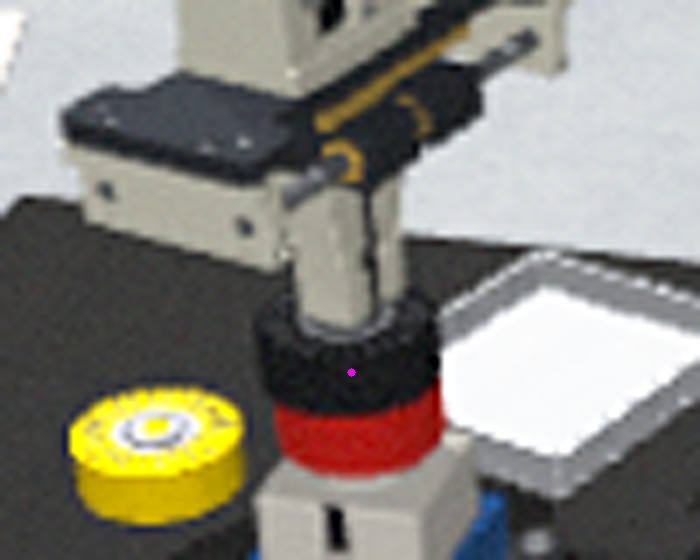

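View pics/t2.png

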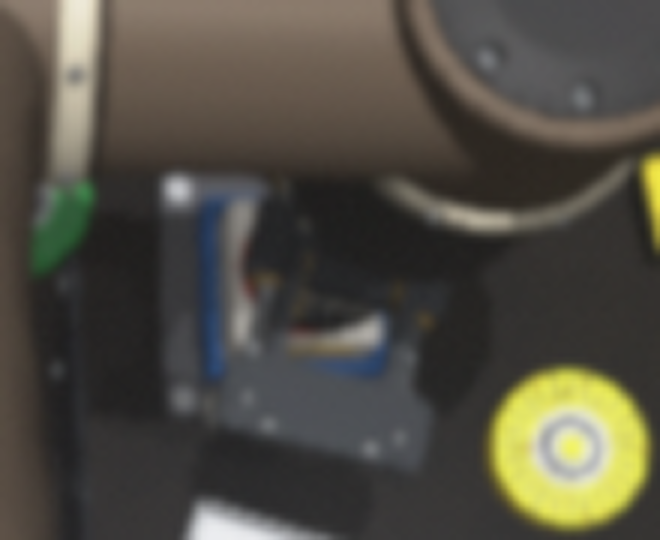

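The reported TCP (z 0.106) lies inside the pulley, but the depth shows a finger down to the pulley's face (0.130). I'll raise it and measure the real tip height.

```bash
python3 - <<'E'
from rig import robot
from h import *
p=robot.read_position();p[2]=.16
robot.servo_line(p,speed=.1);print(robot.read_t(),robot.read_position(),robot.read_force(),robot.read_grip_width())
J=robot.camera_info("scene");g,d=robot.grab_frame("scene");X=cloud("scene",J,d)
T=robot.read_position();c=proj(T,J);print(c)
im=cv2.resize(g[130:220,150:260,::-1],None,fx=6,fy=6,interpolation=cv2.INTER_CUBIC)
u=(c-[150,130])*6; cv2.circle(im,tuple(int(a) for a in u),4,(255,0,255),-1)
cv2.imwrite("pics/s3.png",im)
for v in range(155,192,2): print(v,X[v,199].round(3),X[v,203].round(3))
E
```

```text
6.7 [ 0.54982825 -0.21613052  0.15955642] [-0.01740453  1.05922544 -0.23625035] 0.00401505095964994
[198.51182962 174.47665696]
155 [ 0.558 -0.207  0.217] [ 0.542 -0.203  0.21 ]
157 [ 0.558 -0.207  0.211] [ 0.541 -0.204  0.204]
159 [ 0.558 -0.208  0.206] [ 0.546 -0.202  0.201]
161 [ 0.562 -0.207  0.203] [ 0.547 -0.202  0.196]
163 [ 0.566 -0.205  0.2  ] [ 0.544 -0.204  0.189]
165 [ 0.562 -0.207  0.192] [ 0.199 -0.341  0.004]
167 [ 0.214 -0.35   0.003] [ 0.212 -0.337  0.003]
169 [ 0.223 -0.347 -0.   ] [ 0.223 -0.333  0.001]
171 [ 0.237 -0.342  0.   ] [ 0.237 -0.328  0.002]
173 [ 0.252 -0.336  0.001] [ 0.248 -0.324  0.   ]
175 [ 0.265 -0.332  0.001] [ 0.269 -0.317  0.004]
177 [ 0.285 -0.324  0.005] [ 0.273 -0.315 -0.001]
179 [ 0.295 -0.321  0.003] [ 0.285 -0.311 -0.001]
181 [ 0.531 -0.224  0.13 ] [ 0.527 -0.215  0.129]
183 [ 0.542 -0.22   0.13 ] [ 0.536 -0.212  0.129]
185 [ 0.554 -0.216  0.132] [ 0.55  -0.207  0.131]
187 [ 0.562 -0.213  0.131] [ 0.559 -0.204  0.13 ]
189 [ 0.571 -0.21   0.13 ] [ 0.573 -0.199  0.132]
191 [ 0.58  -0.206  0.13 ] [ 0.576 -0.198  0.129]
```

View pics/s3.png

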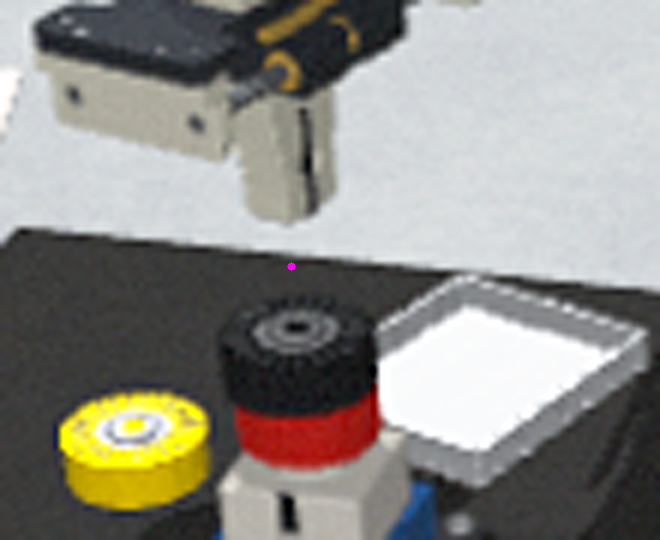

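The tips end at scene (199,166), whereas the reported TCP projects to (198.5,174.5). The real fingertips are therefore roughly 24 mm above the reported TCP. I'll measure that offset precisely.

```bash
python3 - <<'E'
from rig import robot
from h import *
J=robot.camera_info("scene")
ds=[robot.grab_frame("scene")[1] for _ in range(3)]
X=cloud("scene",J,np.median(ds,0)); T=robot.read_position(); print(T)
s=(abs(X[...,0]-.55)<.03)&(abs(X[...,1]+.216)<.03)&(X[...,2]>.145)&(X[...,2]<.21)
for u in range(185,212):
    v=np.where(s[:,u])[0]
    if len(v): print(u,v.max(),[tuple(X[k,u].round(4).tolist()) for k in(v.max()-1,v.max())])
P=X[s];print(P.min(0),P.max(0))
E
```

```text
[ 0.54972577 -0.21625056  0.15919792]
190 162 [(0.5617, -0.2297, 0.2005), (0.5589, -0.2312, 0.1963)]
191 165 [(0.5609, -0.2282, 0.1922), (0.5613, -0.2283, 0.1897)]
192 165 [(0.561, -0.2256, 0.1925), (0.5593, -0.2266, 0.1889)]
193 166 [(0.5646, -0.2218, 0.192), (0.5616, -0.2233, 0.1877)]
194 166 [(0.5616, -0.2205, 0.1906), (0.565, -0.2193, 0.1897)]
195 166 [(0.5638, -0.217, 0.192), (0.5663, -0.2162, 0.1906)]
196 166 [(0.5661, -0.2135, 0.1935), (0.5663, -0.2136, 0.1909)]
197 167 [(0.566, -0.2112, 0.191), (0.564, -0.2122, 0.1873)]
198 167 [(0.5647, -0.2091, 0.1906), (0.5657, -0.209, 0.1884)]
199 166 [(0.5622, -0.2074, 0.1923), (0.5604, -0.2084, 0.1886)]
200 166 [(0.5575, -0.2067, 0.1901), (0.553, -0.2088, 0.185)]
201 165 [(0.5503, -0.2068, 0.1894), (0.5511, -0.2067, 0.187)]
202 165 [(0.5448, -0.2064, 0.1867), (0.5467, -0.2059, 0.185)]
203 163 [(0.5431, -0.204, 0.1916), (0.5449, -0.2035, 0.1898)]
204 163 [(0.5411, -0.2022, 0.1909), (0.5405, -0.2027, 0.1878)]
205 162 [(0.5389, -0.2003, 0.1927), (0.5372, -0.2011, 0.1891)]
[ 0.53549185 -0.23115075  0.18497932] [ 0.56781139 -0.20025895  0.20969501]
```

The real tips sit about 26 mm above the reported TCP, with lateral agreement within 1 mm. I'll apply that as a tool correction and regrasp.

```bash
echo "DZ=.026 # true tip = reported TCP + DZ" >> h.py; python3 - <<'E'
from rig import robot
from h import *
robot.move_gripper(1.0)
robot.servo_line(np.array([.5502,-.2163,.108-DZ]),ori=down(164.4),speed=.1); print(robot.read_t(),robot.read_position(),robot.read_force())
robot.move_gripper(0.0); print(robot.read_t(),robot.read_grip_width()*88,robot.read_force())
g,d=robot.grab_frame("scene");cv2.imwrite("pics/s4.png",cv2.resize(g[140:230,150:260,::-1],None,fx=6,fy=6,interpolation=cv2.INTER_CUBIC))
E
```

```text
9.275 [ 0.55069485 -0.21641064  0.08257332] [ 0.76925301 -0.77100889  0.45928305]
9.7833 65.38864699436989 [ 0.60098661 -0.03855779  2.98738741]
```

View pics/s4.png

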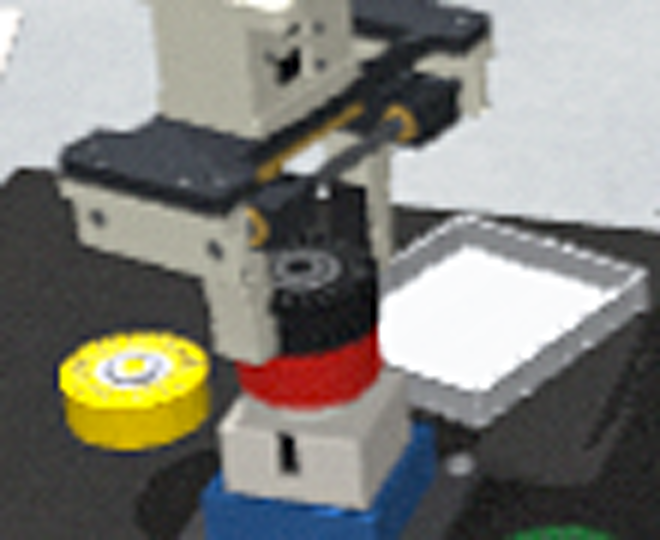

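Gripped at 65.4 mm. Lift, check, and carry it over the tray.

```bash
python3 - <<'E'
from rig import robot
from h import *
R=down(164.4)
robot.servo_line(np.array([.5502,-.2163,.20-DZ]),speed=.12)
g,d=robot.grab_frame("top")
robot.goto(np.array([.5645,.1613,.12-DZ]),R); print(robot.read_t(),robot.read_position(),robot.read_force(),robot.read_grip_width()*88)
J=robot.camera_info("scene");
g,d=robot.grab_frame("scene");np.savez("s5.npz",p=g,d=d);cv2.imwrite("pics/s5.png",cv2.resize(g[150:280,170:400,::-1],None,fx=3.4,fy=3.4,interpolation=cv2.INTER_CUBIC))
X=cloud("scene",J,d); s=(abs(X[...,0]-.5645)<.05)&(abs(X[...,1]-.1613)<.05)&(X[...,2]>.03)&(X[...,2]<.3)
h=g.max(-1)<90
P=X[s&h];print(len(P),P.min(0),P.max(0))
for u in range(325,365,4):
    v=np.where((s)[:,u])[0]
    if len(v): print(u,v.max(),X[v.max(),u].round(4),g[v.max(),u])
E
```

```text
12.2333 [0.56477697 0.1604993  0.09420508] [ 0.05246632 -1.21458158 -1.33295171] 65.16331792980864
641 [0.51496318 0.12461998 0.11801411] [0.61419021 0.21109751 0.29992634]
333 151 [0.6043 0.1166 0.2795] [171 168 155]
337 211 [0.5837 0.1342 0.118 ] [53 52 54]
341 215 [0.6074 0.1454 0.123 ] [166 167 149]
345 216 [0.6121 0.1549 0.1244] [145 143 132]
349 214 [0.594  0.163  0.1197] [72 71 65]
353 214 [0.5917 0.1721 0.1195] [38 39 38]
357 213 [0.5866 0.181  0.1203] [22 24 26]
361 210 [0.5749 0.1894 0.1225] [31 31 34]
```

View pics/s5.png

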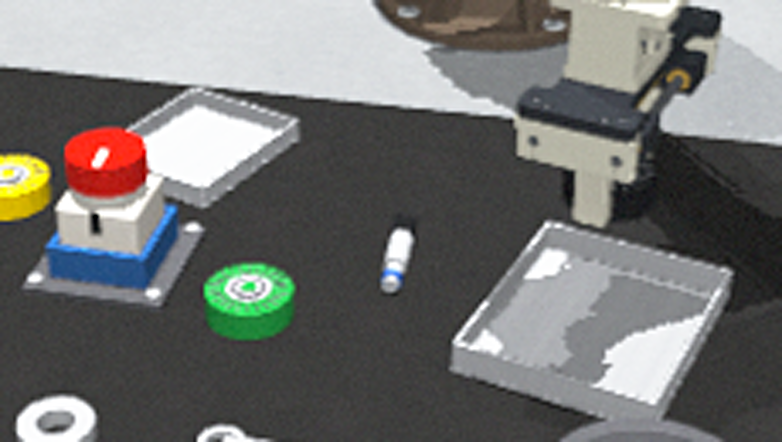

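The pulley is held over the tray at scene (345,210), with its underside about 24.5 mm above the reported TCP. The red cap and its stripe are now visible. Next I'll lower it in.

```bash
python3 - <<'E'
from rig import robot
from h import *
def dn(z,s):
    robot.servo_line(np.array([.5645,.1613,z]),speed=s); f=robot.read_force(); print(robot.read_t(),robot.read_position()[2].round(4),f.round(2)); return f
dn(0.0,.12); f0=dn(-.012,.05)
z=-.012
while z>-.027:
    z-=.002; f=dn(z,.03)
    if f[2]-f0[2]>3: break
g,d=robot.grab_frame("scene");cv2.imwrite("pics/s6.png",cv2.resize(g[190:280,290:400,::-1],None,fx=6,fy=6,interpolation=cv2.INTER_CUBIC))
E
```

```text
13.2167 0.0007 [ 0.06  0.34 -2.38]
13.6083 -0.0123 [-0.85 -0.07 -1.96]
13.8583 -0.014 [ 0.38  0.61 -2.15]
14.1083 -0.0161 [ 0.   -0.01 -1.87]
14.3583 -0.0182 [ 1.01  0.28 -3.2 ]
14.6083 -0.0192 [-2.27  0.18  4.92]
```

View pics/s6.png

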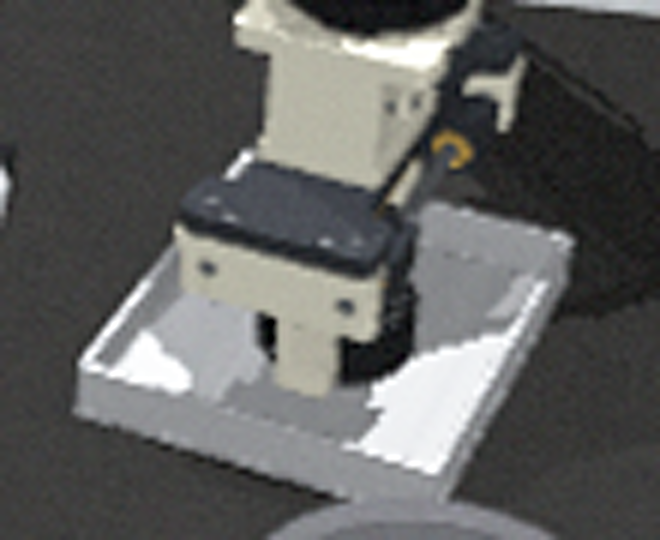

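Contact with the tray floor was felt at reported z of about -0.019, and the pulley is inside the walls. Release, retract, and look at the pulley and the cap's stripe.

```bash
python3 - <<'E'
from rig import robot
from h import *
robot.move_gripper(1.0); print(robot.read_t(),robot.read_grip_width(),robot.read_force().round(2))
p=np.array([.5645,.1613,.12]);robot.servo_line(p,speed=.15);print(robot.read_t(),robot.read_position())
for n in("scene","top"):
    g,d=robot.grab_frame(n);np.savez(n+"7.npz",p=g,d=d)
    J=robot.camera_info(n);X=cloud(n,J,d);h=cv2.cvtColor(g,cv2.COLOR_RGB2HSV)
    m=(abs(X[...,0]-.5645)<.08)&(abs(X[...,1]-.1613)<.08)&(g.max(-1)<110)&(X[...,2]>.022)&(X[...,2]<.035)
    P=X[m]
    if len(P):print(n,len(P),P.min(0),P.max(0),np.median(P,0))
    m=((h[...,0]<8)|(h[...,0]>172))&(h[...,1]>140)&(abs(X[...,0]-.55)<.06)&(abs(X[...,1]+.215)<.06)
    P=X[m];
    if len(P):print(n,"cap",len(P),P.min(0),P.max(0)); t=X[m&(X[...,2]>.1)]; print(len(t),t.min(0),t.max(0),np.median(t,0))
    a=(180,160,250,245) if n=="scene" else (325,170,405,250)
    cv2.imwrite(f"pics/{n}7.png",np.hstack([cv2.resize(g[a[1]:a[3],a[0]:a[2],::-1],(480,540),interpolation=cv2.INTER_CUBIC)]))
    cv2.imwrite(f"pics/{n}7f.png",g[...,::-1])
E
```

```text
15.2917 0.9952220194561135 [-0.29 -0.09  0.24]
16.375 [0.56387775 0.16100633 0.11905838]
scene 307 [0.52769321 0.12867245 0.02204222] [0.59773125 0.1910163  0.03287076] [0.57220199 0.16127638 0.02791198]
scene cap 386 [ 0.51908868 -0.24459032  0.08028899] [ 0.58523    -0.185115    0.10881245]
238 [ 0.51908868 -0.24459032  0.10010674] [ 0.58441115 -0.18591916  0.10881245] [ 0.55458944 -0.21412647  0.10532739]
top 245 [0.53125011 0.08654486 0.02201205] [0.64306446 0.1919102  0.03453592] [0.56061439 0.14977301 0.02751003]
top cap 381 [ 0.52085978 -0.24406184  0.09289799] [ 0.57797102 -0.18519292  0.11243357]
353 [ 0.52085978 -0.24297219  0.10003823] [ 0.57797102 -0.18519292  0.11243357] [ 0.5469049  -0.21460417  0.10456845]
```

View pics/scene7f.png

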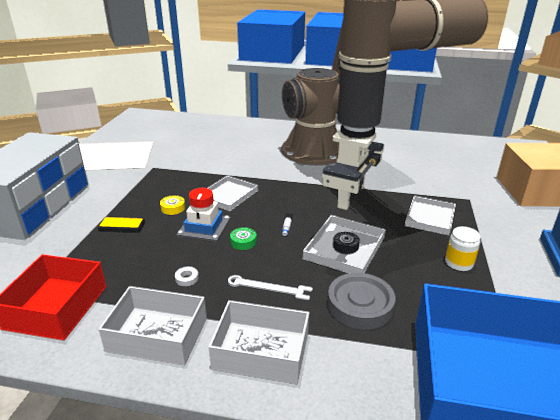

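View pics/top7.png

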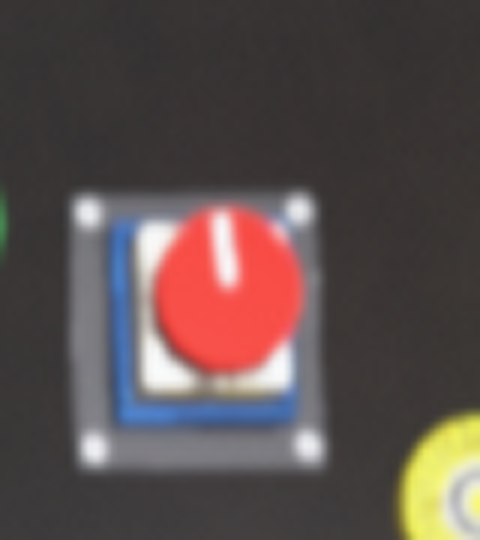

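View pics/scene7.png

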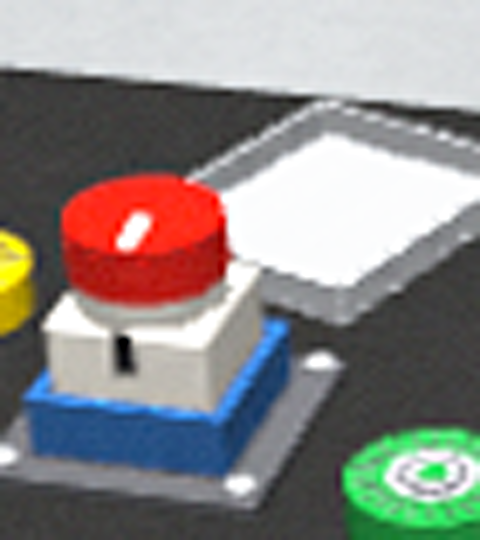

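The pulley lies flat in the tray at scene (345,240). The cap's stripe runs from top crop (230,287) to (219,213), close to the tight mark. I'll compute its angle and the cap centre.

```bash
python3 - <<'E'
from rig import robot
from h import *
I=robot.camera_info("top"); S=robot.camera_info("scene")
f=lambda u,v:ray((325+(u+.5)/6-.5,170+(v+.5)/6.75-.5),I,.105)
a,b=f(230,287),f(219,213);e=b-a;print("stripe",a,b,np.degrees(np.arctan2(e[1],e[0])))
print("centre top",f(229,288)); k=lambda u,v:ray((180+(u+.5)/6.857-.5,160+(v+.5)/6.353-.5),S,.105)
a,b=k(144,213),k(123,250);e=b-a;print("scene stripe",a,b,np.degrees(np.arctan2(e[1],e[0])),"centre",k(144,217))
# top disc red top contour fit
g=np.load("top7.npz")["p"];h=cv2.cvtColor(g,cv2.COLOR_RGB2HSV)
m=(((h[...,0]<8)|(h[...,0]>172))&(h[...,1]>100)).astype(np.uint8)*255
m[:,:330]=0;m[:,400:]=0;m[:170]=0;m[250:]=0
m=cv2.morphologyEx(m,cv2.MORPH_CLOSE,np.ones((5,5)));c=max(cv2.findContours(m,0,1)[0],key=len);E=cv2.fitEllipse(c);print(E,ray(E[0],I,.105))
for y in(-150,-130,-120,-60,-45):print(y,np.round(robot.ik(np.array([.55,-.2155,.05]),down(y)),1))
E
```

```text
stripe [ 0.55045888 -0.2150229   0.105     ] [ 0.57833438 -0.21188694  0.105     ] 6.418720492792442
centre top [ 0.5500957 -0.214589   0.105    ]
scene stripe [ 0.5478367  -0.21612419  0.105     ] [ 0.577295   -0.21360092  0.105     ] 4.895756728412103 centre [ 0.5509082 -0.2150266  0.105    ]
((362.5856628417969, 212.56919860839844), (23.357654571533203, 24.196613311767578), 56.0378303527832) [ 0.54927759 -0.21413738  0.105     ]
-150 [ -2.4  20.7 -21.    0.  -48.3  32.4]
-130 [ -2.4  20.7 -21.    0.  -48.3  52.4]
-120 [ -2.4  20.7 -21.    0.  -48.3  62.4]
-60 [ -2.4  20.7 -21.    0.  -48.3 122.4]
-45 [ -2.4  20.7 -21.    0.  -48.3 137.4]
```

The cap starts about 6–7° from tight and its centre is about (0.550,-0.2148). I'll grip it at jaw yaw 150° and turn it +70° in steps while watching the forces.

```bash
python3 - <<'E'
from rig import robot
from h import *
c=np.array([.5502,-.2149,0]);Z=.052
robot.goto(c+[0,0,.12],down(150)); print(robot.read_t())
robot.servo_line(c+[0,0,Z],ori=down(150),speed=.1); print(robot.read_t(),robot.read_position(),robot.read_force().round(1))
robot.move_gripper(0.0); print(robot.read_t(),robot.read_grip_width()*88,robot.read_force().round(1),robot.read_ft_torque().round(2))
g,d=robot.grab_frame("scene");cv2.imwrite("pics/s8.png",cv2.resize(g[140:260,140:280,::-1],None,fx=5,fy=5,interpolation=cv2.INTER_CUBIC))
E
```

```text
17.8833
18.7167 [ 0.55074064 -0.21486089  0.05248014] [ 0.2 -1.  -0.7]
19.3083 58.992056412277385 [ 3.9 -3.   3.2] [-0.81 -1.26 -0.04]
```

View pics/s8.png

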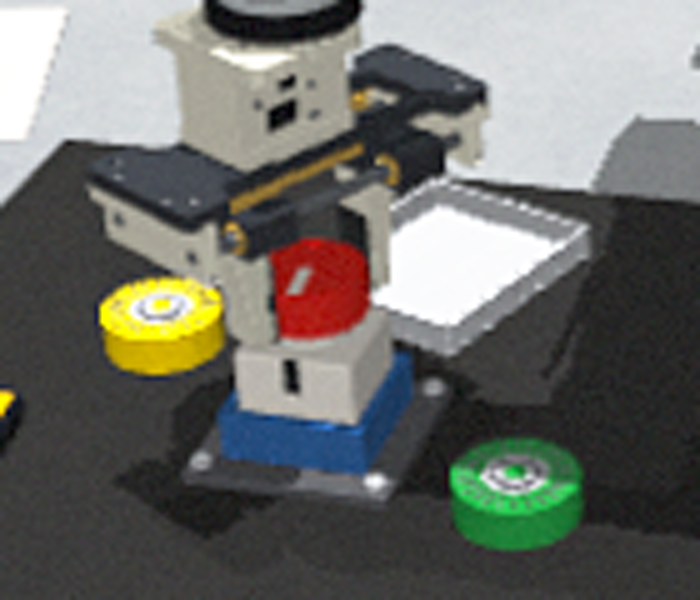

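The cap is held squarely (59 mm) with the stripe visible at about scene (199,196). Turning.

```bash
python3 - <<'E'
from rig import robot
from h import *
c=np.array([.5502,-.2149,.052])
for k in range(1,6):
    q=robot.ik(c+[0,0,.0003*k],down(150+14*k)); robot.movej(q)
    print(14*k,round(robot.read_t(),2),robot.read_position().round(4),robot.read_force().round(1),robot.read_ft_torque().round(2),round(robot.read_grip_width()*88,1),np.round(robot.read_qpos()[5],1))
    if np.abs(robot.read_force()).max()>50: print("stop");break
g,d=robot.grab_frame("scene");cv2.imwrite("pics/s9.png",cv2.resize(g[140:260,140:280,::-1],None,fx=5,fy=5,interpolation=cv2.INTER_CUBIC))
E
```

```text
14 19.7 [ 0.5505 -0.2151  0.0529] [ 0.5 -1.2  4.8] [-0.45 -0.35  0.07] 58.9 -13.6
28 20.04 [ 0.5505 -0.215   0.0533] [ 1.4 -0.8  7.2] [-0.12 -0.17  0.08] 58.6 0.4
42 20.38 [ 0.5503 -0.2149  0.0536] [ 1.5 -1.   6.2] [-0.12  0.02  0.03] 59.1 14.4
56 20.73 [ 0.55   -0.2149  0.0537] [-0.4 -0.3  6.8] [-0.06  0.14  0.04] 58.7 28.4
70 21.07 [ 0.5499 -0.215   0.054 ] [ 0.1 -0.4  6.4] [-0.26  0.17  0.06] 58.7 42.4
```

View pics/s9.png

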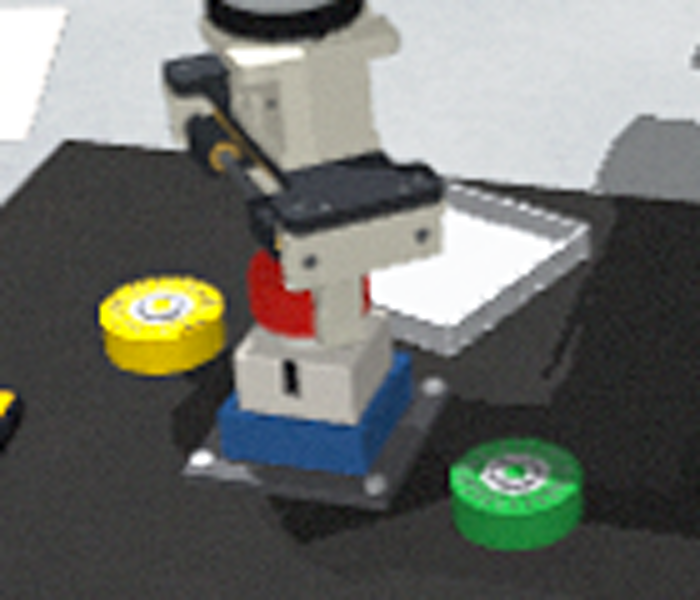

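The torque reads low, so I'll check for slip before raising. The top view may show the stripe. Then a small trial lift, watching the jar.

```bash
python3 - <<'E'
from rig import robot
from h import *
robot.dwell(.1)
g,d=robot.grab_frame("top");cv2.imwrite("pics/t10.png",cv2.resize(g[160:260,310:420,::-1],None,fx=6,fy=6,interpolation=cv2.INTER_CUBIC))
g0,d=robot.grab_frame("scene")
c=robot.read_position();print(robot.read_force().round(1))
for k in range(1,5):
    robot.servo_line(np.array([.5502,-.2149,.0535+.0015*k]),ori=down(220),speed=.02); print(round(robot.read_t(),2),robot.read_position().round(4),robot.read_force().round(1),robot.read_ft_torque().round(2))
    if robot.read_force()[2]<-20: break
g1,d=robot.grab_frame("scene")
r=lambda g:cv2.resize(g[165:255,165:245,::-1],None,fx=5,fy=5,interpolation=cv2.INTER_CUBIC)
cv2.imwrite("pics/s10.png",np.hstack([r(g0)[:,:400],r(g1)[:,:400]]))
E
```

```text
[-1.2 -1.4  6.6]
21.57 [ 0.5499 -0.215   0.0552] [ 0.3 -1.5  4.9] [-0.42  0.18  0.02]
21.82 [ 0.5498 -0.2149  0.0561] [-0.1 -1.   0.9] [-0.63 -0.19  0.02]
22.07 [ 0.5497 -0.2148  0.0576] [-0.  -1.3 -0.6] [-0.41 -0.01 -0.  ]
22.32 [ 0.5501 -0.2149  0.0595] [-0.4 -0.9 -0.9] [-0.36  0.05 -0.04]
```

View pics/t10.png

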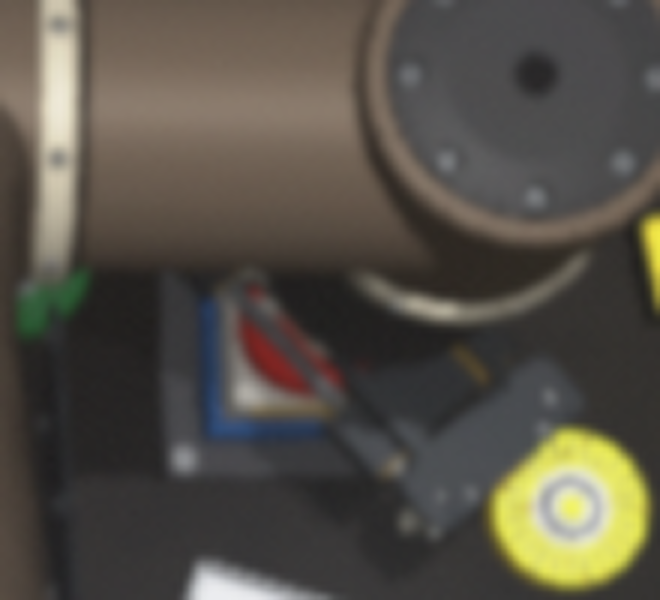

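View pics/s10.png

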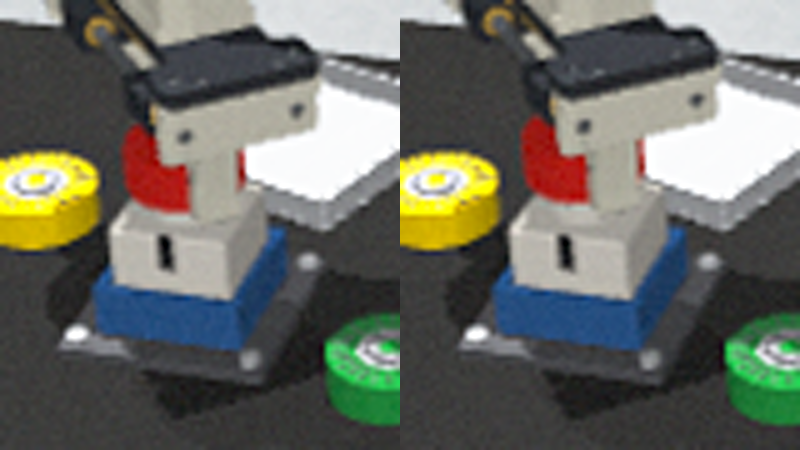

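The jar stayed put, and the force fell from +6.6 N (the seal spring) to a steady -0.9 N, so the cap is free. Raise straight up to about 25 mm above the mouth.

```bash
python3 - <<'E'
from rig import robot
from h import *
for z in(.075,.101):
    robot.servo_line(np.array([.5502,-.2149,z]),ori=down(220),speed=.05); print(round(robot.read_t(),2),robot.read_position().round(4),robot.read_force().round(1),round(robot.read_grip_width()*88,1))
robot.dwell(.5)
S=robot.camera_info("scene");ds=[]
for _ in range(2):
    g,d=robot.grab_frame("scene");ds.append(d)
X=cloud("scene",S,np.mean(ds,0));h=cv2.cvtColor(g,cv2.COLOR_RGB2HSV)
m=((h[...,0]<8)|(h[...,0]>172))&(h[...,1]>140)&(abs(X[...,0]-.55)<.06)&(abs(X[...,1]+.215)<.06)
P=X[m];print(len(P),P.min(0),P.max(0))
for u in range(190,212,2):
    v=np.where(m[:,u])[0]
    if len(v):print(u,v.max(),X[v.max(),u].round(4))
m=(h[...,1]<60)&(h[...,2]>130)&(abs(X[...,0]-.55)<.045)&(abs(X[...,1]+.215)<.045)&(X[...,2]>.06)&(X[...,2]<.073);P=X[m];print("shoulder",len(P),np.median(P,0),cv2.minAreaRect((P[:,:2]*1000).astype(np.float32)))
cv2.imwrite("pics/s11.png",cv2.resize(g[130:260,140:280,::-1],None,fx=4.5,fy=4.5,interpolation=cv2.INTER_CUBIC));cv2.imwrite("pics/s11f.png",g[...,::-1])
E
```

```text
22.82 [ 0.5504 -0.2148  0.0755] [ 0.  -0.7 -1.2] 58.5
23.49 [ 0.5501 -0.2148  0.101 ] [ 0.2 -0.6  0.1] 58.7
168 [ 0.53718112 -0.2428206   0.12695289] [ 0.58215961 -0.18503753  0.15963207]
190 189 [ 0.5725 -0.2328  0.1285]
192 190 [ 0.5778 -0.2255  0.1294]
194 190 [ 0.5781 -0.2201  0.1302]
196 190 [ 0.5794 -0.2143  0.1316]
198 191 [ 0.5792 -0.2094  0.1292]
200 191 [ 0.577  -0.2051  0.1285]
shoulder 244 [ 0.56995735 -0.2011744   0.06816277] ((551.787353515625, -214.6194305419922), (62.80403137207031, 65.96662139892578), 88.57984924316406)
```

View pics/s11.png

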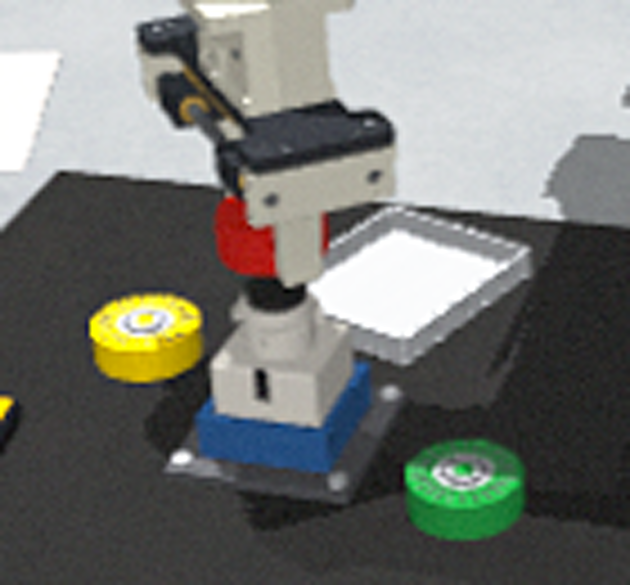

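View pics/s11f.png

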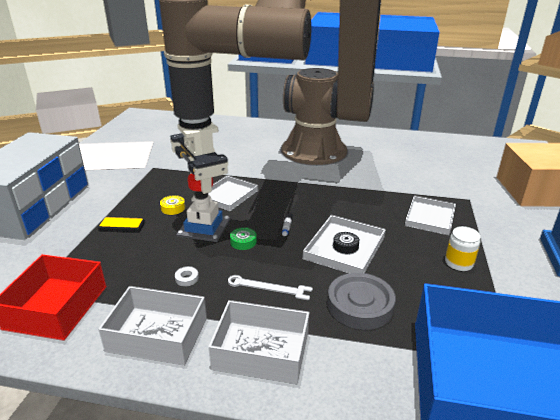

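The rim is at about 0.128, roughly 25 mm above the mouth (0.103). The jar's shoulder is at 0.068, so it is seated. The pulley is flat in the tray and the bystanders look unmoved. Handing in.

```bash
python3 -c "
from rig import robot
import numpy as np
print(np.abs(robot.read_qvel()).max(),robot.read_grip_width()*88,robot.read_t());robot.job_done()"
```

```text
0.0678164791385983 58.59571544857267 24.0917
the job is handed in; nothing more can be done
```

The job is handed in at 24.1 s of the 46 s allowed. The pulley is lying flat in the 180 x 150 mm tray. The cap is unscrewed and held still about 25 mm above the jar's mouth.

**What I did:** I lowered the pulley into the tray until I felt the floor, then released it. I then gripped the cap (about 59 mm), turned it 70° anticlockwise from about 6–7° past the tight mark, and raised it straight up.

**Last checks:**
- **Cap:** its rim is at z of about 0.128, with the mouth at 0.103.
- **Jar:** its shoulder is at 0.068, so it is still seated.
- **Bystanders:** nothing looked moved by eye in the last picture; I did not measure it.

**What failed or disagreed:**
- **First grasp missed:** the fingers shut just above the pulley, which stayed where it was. The camera showed the real fingertips about 22–28 mm above the reported TCP. I used a 26 mm correction for the rest of the job.
- **Cap angle not seen:** the torque while turning read below 0.1 N m instead of the stated 0.3, and the gripper hid the stripe at the end. I judged the thread free because the seal's push on the gripper dropped away during a trial lift, the jar stayed put, and the cap then came off cleanly.

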